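Close the clamped instrument case, corner against corner

ROBOT

A 7-joint arm with a two-finger parallel gripper is mounted at the origin on the work surface. World frame = base frame: x ahead of the robot, y to its left, z up, the work surface at z = 0. Lengths are in m, angles in rad, forces in N, time in s.
With the tool pointing down it reaches from about 0.425 to 0.875 m from the base axis. Payload 8.4 kg.
Tool frame: the origin (TCP) lies between the finger pads; the fingertips stand 11 mm ahead of it and the grasp point (between the pads) lies 8 mm behind it (arm.tip_reach is the distance from the TCP to the fingertips, in m); z points along the fingers, y is the line along which they close (so a half turn about z gives the same grasp; the last joint's range is limited). The gripper opens to 85 mm and grips with 20 to 120 N. Pads are 22 mm wide; open, the fingers measure 114 mm over their backs; the gripper's body (76 mm by 85 mm) begins 54 mm behind the grasp point. The pads swing forward as they close: fully open they stand 13 mm farther back than shut.
Start: joints at [1.029, 0.333, 0.04, 1.465, -0.013, 1.343, -0.059], TCP at [0.278, -0.587, 0.242] pointing down, gripper open.
Joint ranges: [-2.58, 2.58], [-0.38, 2.09], [-1.3, 1.39], [0.25, 2.4], [-1.5, 4.64], [0.08, 2.09], [-2.65, 2.65]. Speed limits (rad/s): [2.22, 2.22, 2.79, 2.79, 3.14, 3.14, 3.14].

INTERFACE

Orientations are given as a 3x3 rotation matrix whose columns are the frame's x, y, z axes.
In Python, from cell import get_obs, optics, arm gives the robot as it stands.
- The arm moves only by the shell command python3 -m jog 'ROWS' [FORCE]. ROWS is JSON, a list that holds one entry, the list of rows, each a list of 7 numbers: the shift along the tool's x, y, z in m, then the turn, a rotation vector about the tool's x, y, z in degrees, then the gripper command: -1 is shut, 1 is fully open, values between are in proportion. A call has 1 to 5 rows; each row is the pose to reach, as a shift and turn from the pose commanded when the call began, along the tool's axes at that moment; what a row does not reach only later rows make up. A row lasts 1/8 s, in which the tool goes at most 62.5 mm and 10.7 degrees, less where a joint would pass 70% of its speed; a pose out of reach is approached as far as the arm can. A call with a gripper value outside its range is refused whole. The fingers move at their own pace and stop on an object; FORCE is the grip in N (left out, the last holds). Time passes only in rows, so rows that repeat a pose let the fingers close. It gives the time, the measured TCP pose, the force, the opening and the grip force at its end, in the units of the state.
- get_obs(): the state, without advancing time (a new reading comes with each control period).
- optics.read_camera(name): name is "side" or "top" or "wrist"; returns a dict with "img" (384x512x3 uint8, red, green, blue), "fov_y" (degrees; the focal length in pixels is half the picture's height over the tangent of half this angle, whatever the lens; pixels are square), "cx", "cy" (the principal point, pixels), "R" (3x3) and "t" (3): a world point X has camera coordinates R X + t. Camera axes: x right, y down, z forward; pixel columns grow to the right and rows downward; lengths in m; the calibration is good to about 2 mm. The wrist camera is an equidistant fisheye: a pixel r from the principal point sees the ray r / f radians off the axis. A picture is of the moment at which its call begins. There is no depth.
- arm.job_done(): hands the job in; it is judged then, once.
The state is a dict: "clock": time; "q": joint angles; "joint_vel": joint speeds; "tau": joint torques, N m; "position": TCP position; "eef_rot": TCP orientation; "force": force on the tool from outside, world axes, zero at the start; "moment": the same for the moment, N m; "opening": opening from 0.0 (shut) to 1.0 (fully open); "grip_force": force on a finger pad.
Only numpy, scipy, OpenCV 4.12 (cv2) and the standard library are available. Lean on these libraries where they do the work, as an engineer would, in place of code of your own. Each camera call takes 0.05 s, during which the arm holds its last target. There are 200 camera calls.

TASK

Close the lid of the instrument case held in the bench work holder: fold its four hinged black clips over the rim and snap each one fully home, in opposite-corner order (any clip first, then the one diagonally across from it while the other two are still open, then the remaining two). Press gently: nowhere on the case, lid or clips may be pushed harder than 25 N, and leave the other things on the bench where they lie.

Things in the scene. Friction and masses are not known exactly. Their poses are not given: they have to be found in the camera images.
- holder: Bench work holder fixed to the table: dark steel plate 140 (x) x 270 (y) x 12 mm, a steel jaw 65 mm high at each y end. Origin: centre of the plate's underside, on the table. Its x axis points away from the robot (within 0.4 rad), z up. Its jaws clamp the instrument case, 130 (x) x 182 (y) mm, rigidly, level and square.
- holder_mid (a point): Middle of the holder plate's upper face, 12 mm above the table, under the case. The case was clamped by eye: centred on the holder's y = 0, but up to 6 mm either way along its x, and at no exact height: the flat lid top is 88 to 132 mm above the table. Neither is measured: feel or see them. Pressed, the lid gives 1 mm per 12 N.
- clip_near_left (a joint): Black lid clip on the case's robot side, +y end; opposite corner: clip_far_right. Hinge line along the holder's y, middle at holder x -65, y 62 mm (plus the case's x offset), 3 mm above the lid top. Plate 46 mm long, 28 wide, 5 thick. Value (rad): 0 = home, flat over the lid rim, pointing to the case's middle, upper face 6 mm above the lid top; 1.57 upright; starts at 1.35 to 1.75.
- clip_near_right (a joint): Black lid clip on the case's robot side, -y end; opposite corner: clip_far_left. Hinge line along the holder's y, middle at holder x -65, y -62 mm (plus the case's x offset), 3 mm above the lid top. Like clip_near_left. Turns freely and stays where left down to 0.33; then a spring catch resists (about 9 N at 40 mm from the hinge, more nearer it).
- clip_far_left (a joint): Black lid clip on the case's far side, +y end; opposite corner: clip_near_right. Hinge line along the holder's y, middle at holder x 65, y 62 mm (plus the case's x offset), 3 mm above the lid top. Like clip_near_left. Pressed past about 0.1 it snaps to 0 by itself, on a firm stop; let go before that, it springs back up to about 0.37.
- clip_far_right (a joint): Black lid clip on the case's far side, -y end; opposite corner: clip_near_left. Hinge line along the holder's y, middle at holder x 65, y -62 mm (plus the case's x offset), 3 mm above the lid top. Like clip_near_left.
- driver_grip (a point): Screwdriver 180 mm long lying on the table; point on its handle. A bystander.
- handset: White handset 100 x 45 x 22 mm lying on the table; origin at the centre of its underside. A bystander.
- collar: Steel shaft collar 44 mm across, 18 mm high; origin at the centre of its underside. A bystander.
- gauge: Caliper 200 mm long lying on the table; origin under the beam's middle. A bystander.
- mouse: Black computer mouse 100 x 60 x 30 mm; origin at the centre of its underside. A bystander.
- bottle: White bottle 60 mm across, 160 mm high; origin at the centre of its underside. A bystander.
- parts_bin: Open red bin 120 x 90 x 55 mm; origin at the centre of its underside. A bystander.

How it is judged:
On the way, in this order (a step that is already met when the one before it is completed fails the run):
1. one clip is snapped home, the other three still open (((value of joint clip_near_left below 0.05 rad and value of joint each of clip_near_right, clip_far_left, clip_far_right above 0.2 rad) or (value of joint each of clip_near_left, clip_far_left, clip_far_right above 0.2 rad and value of joint clip_near_right below 0.05 rad) or (value of joint each of clip_near_left, clip_near_right, clip_far_right above 0.2 rad and value of joint clip_far_left below 0.05 rad) or (value of joint each of clip_near_left, clip_near_right, clip_far_left above 0.2 rad and value of joint clip_far_right below 0.05 rad))), for 0.2 s.
2. the clip diagonally across is home too, the other two still open (((value of joint each of clip_near_left, clip_far_right below 0.05 rad and value of joint each of clip_near_right, clip_far_left above 0.2 rad) or (value of joint each of clip_near_left, clip_far_right above 0.2 rad and value of joint each of clip_near_right, clip_far_left below 0.05 rad))), for 0.2 s.
3. all four clips are home (value of joint each of clip_near_left, clip_near_right, clip_far_left, clip_far_right below 0.05 rad), for 0.2 s.
At the end, for the whole second after the job is handed in: all four clips are snapped home (each within 0.05 rad of flat) and released (all of step 3); the robot touches nothing.
It fails at once if the case, its lid or a clip is pushed harder than 25 N (contact force between any of the arm, the fingers and case above 25 N).
It fails at once if a bystander is moved by more than 20 mm (distance of any of driver_grip, handset, collar, gauge, mouse, bottle, parts_bin from where it was at the start of the episode above 0.02 m).
It also fails if it takes over 64 s, if anything falls off the work surface, if the arm or the gripper's body presses on something with over 40 N, if the wrist force passes 120 N, or if a joint passes its speed limit or range.

## Working session

There is one attempt and no reset: what is moved stays moved. The work goes in short steps, Python scripts to look and compute and a shell command to move; the robot and the scene stay as the last step left them, time stands still between calls to the robot, and variables do not carry over. Pictures are saved under pics/ and viewed, at most 10 in all, crops included, and the job is handed in when it is done.

```bash
ls; mkdir -p pics; python3 - <<'E'
from cell import get_obs, optics, arm
import cv2,numpy as np
o=get_obs();print(o['clock'],o['position'],o['eef_rot'],o['force'],o['opening'],arm.tip_reach)
ims=[]
for n in ['side','top']:
    c=optics.read_camera(n);cv2.imwrite(f'pics/{n}0.png',c['img'][:,:,::-1]);np.savez(f'{n}0.npz',**c);print(n,c['fov_y'],c['cx'],c['cy'],c['R'].tolist(),c['t'])
E
```

```text
pics
0.0 [ 0.27830841 -0.58693096  0.24140092] [[ 9.03539782e-01  4.28503454e-01 -8.07822982e-04]
 [ 4.28504198e-01 -9.03538687e-01  1.41227588e-03]
 [-1.24734224e-04 -1.62220298e-03 -9.99998676e-01]] [0.06251178 0.51303555 0.31679456] 1.0013767763260564 0.011
side 50.20771125173269 252.36135673824222 193.24605747757906 [[0.9140526398016486, -0.40487008419465065, -0.024248434915554767], [-0.2320266868727901, -0.472925439662192, -0.8500030265235285], [0.33267309517073007, 0.7825737942485288, -0.5262194108021744]] [-0.52307482  0.24868962  1.4074569 ]
top 47.61151425779539 255.92173150462142 191.11833776020498 [[-0.007109646794047447, -0.9999697829834114, 0.0031442077814461877], [-0.9868030777933043, 0.006507303605646021, -0.16179413047896846], [0.16176878122841074, -0.004253013037008252, -0.9868195241785509]] [0.00888447 0.57674543 1.31618129]
```

View pics/side0.png

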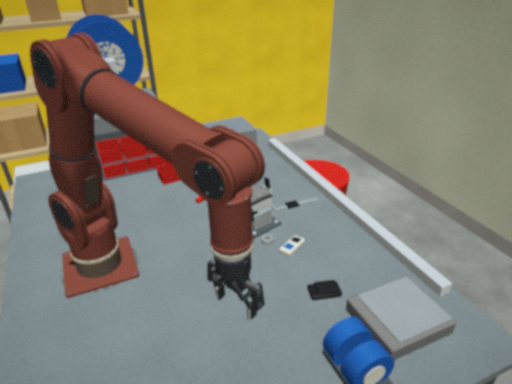

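View pics/top0.png

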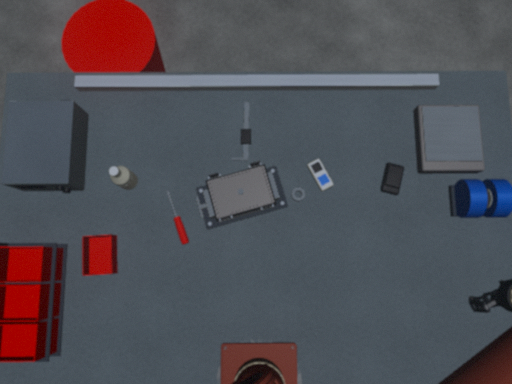

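The top view shows the holder at about (240,195), turned slightly, with the clips as dark tabs on both long sides. In the side view the arm hides the holder. I'll crop and enlarge the top view.

```bash
cat > h.py <<'E'
import numpy as np,cv2
def ray(c,u,v):
    f=192/np.tan(np.radians(c['fov_y'])/2)
    d=np.array([(u-c['cx'])/f,(v-c['cy'])/f,1.]);R=c['R'];return -R.T@c['t'],R.T@d
def onz(c,u,v,z):
    o,d=ray(c,u,v);return o+d*(z-o[2])/d[2]
def proj(c,X):
    f=192/np.tan(np.radians(c['fov_y'])/2);p=c['R']@np.asarray(X)+c['t'];return c['cx']+f*p[0]/p[2],c['cy']+f*p[1]/p[2]
E
python3 - <<'E'
import cv2,numpy as np
from h import *
c=dict(np.load('top0.npz'));im=c['img'][150:240,185:305,::-1]
cv2.imwrite('pics/topcrop.png',cv2.resize(im,None,fx=6,fy=6,interpolation=cv2.INTER_CUBIC))
hsv=cv2.cvtColor(c['img'],cv2.COLOR_RGB2GRAY);
for z in(0.012,.065,.11):print(z,onz(c,240,195,z))
E
```

```text
0.012 [0.57023913 0.05595445 0.012     ]
0.065 [0.56202258 0.05421768 0.065     ]
0.11 [0.55504627 0.05274306 0.11      ]
```

View pics/topcrop.png

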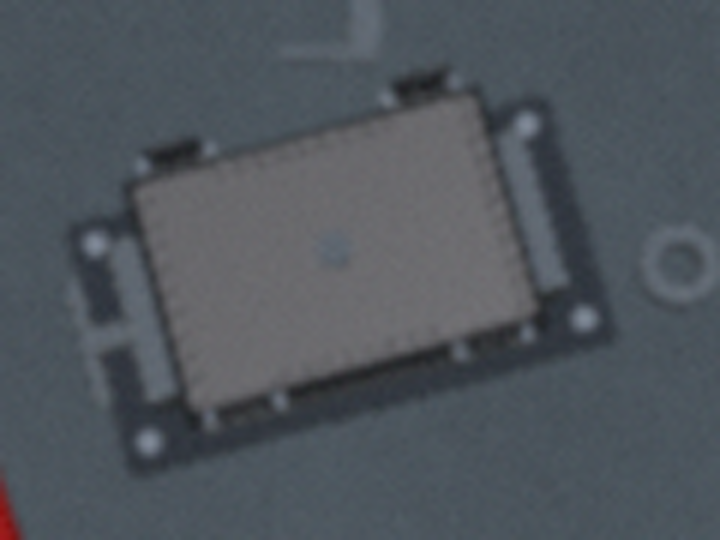

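The crop shows the lid corners at (135,180), (478,90), (540,312) and (195,412), and the plate corners at (75,225), (545,97), (612,338) and (135,475). The far clips are at (175,153) and (422,85). The near clips lie along the lower edge, with hinge lugs at (210,418)/(280,400) and (460,350)/(528,332). All four clips look roughly upright.

```bash
python3 - <<'E'
import numpy as np
from h import *
c=dict(np.load('top0.npz'))
pix=lambda l:[(185+(u+.5)/6-.5,150+(v+.5)/6-.5) for u,v in l]
P=pix([(75,225),(545,97),(612,338),(135,475)]);L=pix([(135,180),(478,90),(540,312),(195,412)])
def show(n,pts,z):
    p=np.array([onz(c,*q,z) for q in pts]);m=p.mean(0)
    y=(p[0]-p[1])+(p[3]-p[2]);print(n,z,m.round(4),'sizes',[round(np.linalg.norm(p[i]-p[(i+1)%4]),4) for i in range(4)],'yaw',np.degrees(np.arctan2(-y[0],y[1])).round(2));return m
m=show('plate',P,.012)
B=pix([(95,244),(527,124),(585,318),(148,441)]);show('bolts',B,.014)
for z in(.088,.11,.132):show('lid',L,z)
E
```

```text
plate 0.012 [0.5648 0.0506 0.012 ] sizes [np.float64(0.2622), np.float64(0.1359), np.float64(0.263), np.float64(0.1383)] yaw 15.44
bolts 0.014 [0.5654 0.0522 0.014 ] sizes [np.float64(0.2406), np.float64(0.1098), np.float64(0.2407), np.float64(0.1097)] yaw 15.43
lid 0.088 [0.5712 0.051  0.088 ] sizes [np.float64(0.1806), np.float64(0.1186), np.float64(0.1804), np.float64(0.1225)] yaw 15.27
lid 0.11 [0.5676 0.0503 0.11  ] sizes [np.float64(0.1776), np.float64(0.1166), np.float64(0.1774), np.float64(0.1205)] yaw 15.27
lid 0.132 [0.564  0.0496 0.132 ] sizes [np.float64(0.1746), np.float64(0.1146), np.float64(0.1743), np.float64(0.1184)] yaw 15.27
```

```bash
R='[0.27,-0.23,-0.06,0,0,10,-1]'; python3 -m jog '[[[0.05,-0.04,-0.05,0,0,5,-1],[0.1,-0.08,-0.06,0,0,10,-1],[0.15,-0.12,-0.06,0,0,10,-1],[0.2,-0.16,-0.06,0,0,10,-1],[0.24,-0.2,-0.06,0,0,10,-1]]]' 20; cat >> h.py <<'E'
C=np.array([.5655,.0515]);YAW=np.radians(15.4)
def hol(p): # world->holder
    ca,sa=np.cos(YAW),np.sin(YAW);d=np.asarray(p)[:2]-C;return np.array([ca*d[0]+sa*d[1],-sa*d[0]+ca*d[1]])
def state():
    from cell import get_obs
    o=get_obs();p=o['position'];R=o['eef_rot'];h=hol(p)*1e3
    print('t%.2f holder x %.1f y %.1f tipz %.1f | F %s | yaw %.1f z %s'%(o['clock'],*h,(p[2]-.011)*1e3,o['force'].round(1),np.degrees(np.arctan2(R[1,0],R[0,0])),R[:,2].round(3)))
    return o
def goto(h,tipz): # tool shift needed
    from cell import get_obs
    o=get_obs();ca,sa=np.cos(YAW),np.sin(YAW);w=C+np.array([[ca,-sa],[sa,ca]])@np.array(h)/1e3
    print('tool shift mm',(o['eef_rot'].T@(np.array([*w,tipz/1e3+.011])-o['position'])*1e3).round(1))
E
python3 -c "
from h import *
state();goto((0,0),300)"
```

```text
clock: 0.72
position: [0.4046, -0.3162, 0.3021]
eef_rot: [[0.964, 0.265, -0.0], [0.265, -0.964, 0.0], [-0.0, -0.0, -1.0]]
force: [0.4, -0.6, 0.1]
opening: 0.005
grip_force: 0.0
t0.72 holder x -252.8 y -311.8 tipz 291.1 | F [ 0.4 -0.6  0.1] | yaw 15.4 z [-0.  0. -1.]
tool shift mm [ 252.7 -311.8   -8.9]
```

```bash
python3 -m jog '[[[0.04,-0.05,0,0,0,0,-1],[0.08,-0.1,0,0,0,0,-1],[0.12,-0.15,0,0,0,0,-1],[0.16,-0.2,0,0,0,0,-1],[0.2,-0.25,0,0,0,0,-1]]]' >/dev/null; python3 -m jog '[[[0.025,-0.03,0,0,0,0,-1],[0.052,-0.062,0,0,0,0,-1],[0.052,-0.062,0,0,0,0,-1]]]' >/dev/null; python3 - <<'E'
from h import *
from cell import optics
state()
for n in('wrist','side'):
    c=optics.read_camera(n);np.savez(n+'1.npz',**c);cv2.imwrite(f'pics/{n}1.png',c['img'][:,:,::-1])
    print(n,c['fov_y'],-c['R'].T@c['t'],c['R'].round(3).tolist())
a=cv2.imread('pics/side1.png')[130:300,170:370]
cv2.imwrite('pics/both1.png',np.vstack([cv2.imread('pics/wrist1.png'),cv2.resize(a,(512,435))])[:600] if 0 else cv2.imread('pics/wrist1.png'))
E
```

```text
t1.73 holder x -5.4 y -4.1 tipz 290.6 | F [ 0.1  0.1 -0.1] | yaw 15.7 z [-0.001  0.002 -1.   ]
wrist 65.70646984690485 [0.63444588 0.06636716 0.43388304] [[0.27, -0.963, -0.002], [-0.919, -0.258, 0.296], [-0.286, -0.078, -0.955]]
side 50.20771125173269 [ 0.0675975  -1.19560459  0.93933432] [[0.914, -0.405, -0.024], [-0.232, -0.473, -0.85], [0.333, 0.783, -0.526]]
```

View pics/wrist1.png

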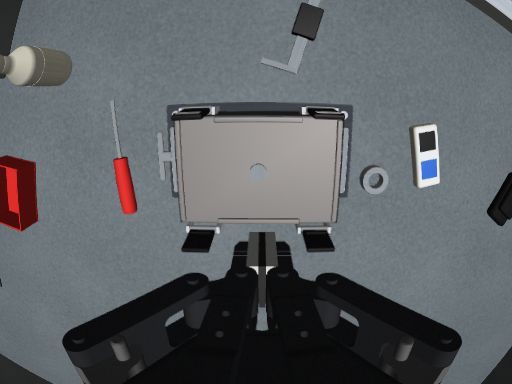

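The wrist view shows the lid with its dot at (258,171), the far clips near (190,113) and (325,113), and the near clips near (200,240) and (318,240). Next I'll find the dot in both views and triangulate the height.

```bash
cat >> h.py <<'E'
def fray(c,u,v):
    f=192/np.tan(np.radians(c['fov_y'])/2);a=np.array([u-c['cx'],v-c['cy']]);r=np.hypot(*a);th=r/f
    d=np.array([*(a/max(r,1e-9)*np.sin(th)),np.cos(th)]);R=c['R'];return -R.T@c['t'],R.T@d
def fonz(c,u,v,z):
    o,d=fray(c,u,v);return o+d*(z-o[2])/d[2]
E
python3 - <<'E'
from h import *
t=dict(np.load('top0.npz'));w=dict(np.load('wrist1.npz'))
def dot(im,u,v,r):
    p=im[v-r:v+r+1,u-r:u+r+1].astype(float);s=p[:,:,2]-p[:,:,0];s=np.clip(s-np.median(s)-.35*(s.max()-np.median(s)),0,None)
    y,x=np.mgrid[-r:r+1,-r:r+1];return u+(s*x).sum()/s.sum(),v+(s*y).sum()/s.sum()
a=dot(t['img'],240,191,5);b=dot(w['img'],258,171,14);print(a,b)
o1,d1=ray(t,*a);o2,d2=fray(w,*b)
d1/=np.linalg.norm(d1);k=np.linalg.lstsq(np.c_[d1,-d2],o2-o1,rcond=None)[0];p=o1+d1*k[0];q=o2+d2*k[1];print('dot',p,q,hol(p)*1e3)
# lid edges via blob of grey-brown in wrist
im=w['img'].astype(int);m=((im[:,:,0]-im[:,:,2])>0).astype(np.uint8)
n,lab,st,ce=cv2.connectedComponentsWithStats(m);i=lab[185,258];print(st[i])
box=cv2.approxPolyDP(max(cv2.findContours((lab==i).astype(np.uint8),0,1)[0],key=len),8,True)[:,0]
for z in(.09,.1,.11,.12,.13):print(z,[(hol(fonz(w,*x,z))*1e3).round(1).tolist() for x in box])
cr=w['img'][90:260,150:365,::-1];cv2.imwrite('pics/w1crop.png',cv2.resize(cr,None,fx=3.5,fy=3.5,interpolation=cv2.INTER_CUBIC))
E
```

```text
(np.float64(240.2528735632184), np.float64(191.0361247947455)) (np.float64(257.8438430059524), np.float64(172.29760044642856))
dot [0.56337302 0.05126131 0.13215529] [0.56338807 0.05118834 0.13215542] [-2.11399798  0.33471347]
[  174   107   169   121 17281]
0.09 [[50.6, 100.2], [-83.2, 89.7], [-73.8, -99.0], [53.4, -96.5], [65.4, 50.4]]
0.1 [[51.1, 97.2], [-78.7, 87.0], [-69.6, -96.3], [53.9, -93.8], [65.5, 48.8]]
0.11 [[51.7, 94.1], [-74.2, 84.2], [-65.4, -93.5], [54.4, -91.1], [65.7, 47.2]]
0.12 [[52.3, 91.1], [-69.8, 81.5], [-61.2, -90.7], [54.9, -88.4], [65.8, 45.6]]
0.13 [[52.9, 88.1], [-65.3, 78.8], [-57.0, -88.0], [55.4, -85.7], [66.0, 44.0]]
```

View pics/w1crop.png

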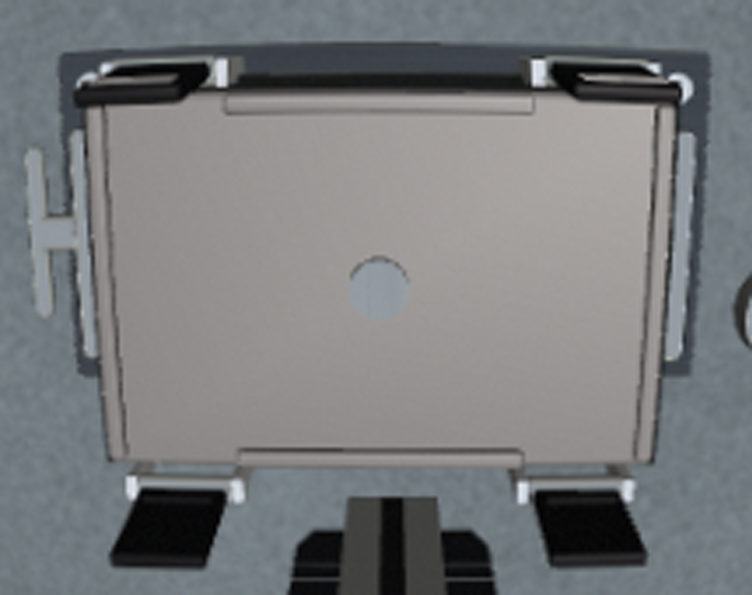

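The crop shows the near-left lugs at (135,488)/(238,490) and the near-right lugs at (520,492)/(628,490). The far inner lugs are at (235,72)/(538,72) and the far outer ones near (85,82)/(683,85). The known 124 mm and 130 mm hinge spacings should give the height.

```bash
python3 - <<'E'
from h import *
w=dict(np.load('wrist1.npz'))
P=lambda u,v:(150+(u+.5)/3.5-.5,90+(v+.5)/3.5-.5)
for z in(.09,.1,.11,.12,.13,.135):
    g=lambda u,v:hol(fonz(w,*P(u,v),z))*1e3
    nl=(g(135,488)+g(238,490))/2;nr=(g(520,492)+g(628,490))/2;fl=(g(85,82)+g(235,72))/2;fr=(g(538,72)+g(683,85))/2
    c=[g(88,108),g(675,108),g(657,462),g(108,462)]
    print(z,'NL-NR',(nl-nr)[1].round(1),'FL-FR',(fl-fr)[1].round(1),'dx',(fl-nl)[0].round(1),(fr-nr)[0].round(1),'lidw',(c[0]-c[1])[1].round(1),(c[3]-c[2])[1].round(1),'mids',nl.round(1),nr.round(1),fl.round(1),fr.round(1))
E
```

```text
0.09 NL-NR 142.5 FL-FR 150.2 dx 148.3 148.2 lidw 197.6 201.7 mids [-87.5  71.7] [-87.4 -70.9] [60.8 74.1] [ 60.8 -76.1]
0.1 NL-NR 138.4 FL-FR 145.8 dx 144.0 143.9 lidw 191.8 195.8 mids [-82.9  69.5] [-82.8 -68.9] [61.1 71.9] [ 61.1 -74. ]
0.11 NL-NR 134.3 FL-FR 141.5 dx 139.7 139.6 lidw 186.1 190.0 mids [-78.3  67.3] [-78.2 -67. ] [61.4 69.6] [ 61.4 -71.9]
0.12 NL-NR 130.1 FL-FR 137.1 dx 135.4 135.3 lidw 180.3 184.1 mids [-73.7  65.1] [-73.6 -65. ] [61.6 67.3] [ 61.6 -69.8]
0.13 NL-NR 126.0 FL-FR 132.7 dx 131.1 131.0 lidw 174.6 178.2 mids [-69.2  62.9] [-69.1 -63.1] [61.9 65. ] [ 61.9 -67.7]
0.135 NL-NR 123.9 FL-FR 130.5 dx 128.9 128.8 lidw 171.7 175.3 mids [-66.9  61.8] [-66.8 -62.1] [62.1 63.9] [ 62.1 -66.6]
```

Hinge height comes out at about 133 mm, so the lid is near 130 mm, which agrees with the dot. The case's x offset is about -3 mm. Next I'll feel the lid.

```bash
python3 -m jog '[[[0.005,0,0.05,0,0,0,-1],[0.005,0,0.1,0,0,0,-1],[0.005,0,0.14,0,0,0,-1],[0.005,0,0.148,0,0,0,-1],[0.005,0,0.15,0,0,0,-1]]]' >/dev/null; python3 -c "
from h import *
state()"; for i in 1 2 3 4; do :; done; python3 -m jog '[[[0,0,0.002,0,0,0,-1],[0,0,0.003,0,0,0,-1],[0,0,0.003,0,0,0,-1]]]'|egrep 'posi|force'; python3 -m jog '[[[0,0,0.001,0,0,0,-1],[0,0,0.002,0,0,0,-1],[0,0,0.002,0,0,0,-1]]]'|egrep 'posi|force'
```

```text
t2.45 holder x -1.4 y -8.6 tipz 142.2 | F [-0.2  0.1  0.4] | yaw 15.3 z [ 0.001 -0.    -1.   ]
position: [0.5663, 0.0436, 0.1499]
force: [0.4, -0.3, 0.7]
grip_force: 0.0
position: [0.5659, 0.0436, 0.1471]
force: [-1.3, 1.0, -0.4]
grip_force: 0.0
```

```bash
cat > ok.py <<'E'
# exit 0 while the vertical push is small (arg = limit N)
import sys;from h import state
o=state();sys.exit(abs(o['force'][2])>float(sys.argv[1]))
E
J="python3 -m jog"
python3 ok.py 3 && $J '[[[0,0,0.002,0,0,0,-1],[0,0,0.002,0,0,0,-1]]]' >/dev/null && python3 ok.py 3 && $J '[[[0,0,0.001,0,0,0,-1],[0,0,0.001,0,0,0,-1]]]' >/dev/null && python3 ok.py 3 && $J '[[[0,0,0.001,0,0,0,-1],[0,0,0.001,0,0,0,-1]]]' >/dev/null && python3 ok.py 3 && $J '[[[0,0,0.001,0,0,0,-1],[0,0,0.001,0,0,0,-1]]]' >/dev/null && python3 ok.py 3 && $J '[[[0,0,0.001,0,0,0,-1],[0,0,0.001,0,0,0,-1]]]' >/dev/null && python3 ok.py 3 && $J '[[[0,0,0.001,0,0,0,-1],[0,0,0.001,0,0,0,-1]]]' >/dev/null && python3 ok.py 3
```

```text
t3.20 holder x -1.7 y -7.7 tipz 136.1 | F [-1.3  1.  -0.4] | yaw 15.4 z [-0.  0. -1.]False
```

```bash
sed -i 's/sys.exit(abs(o\[.force.\]\[2\])>float(sys.argv\[1\]))/sys.exit(int(abs(o["force"][2])>float(sys.argv[1])))/' ok.py
J="python3 -m jog"
python3 ok.py 3 && $J '[[[0,0,0.002,0,0,0,-1],[0,0,0.002,0,0,0,-1]]]' >/dev/null && python3 ok.py 3 && $J '[[[0,0,0.001,0,0,0,-1],[0,0,0.001,0,0,0,-1]]]' >/dev/null && python3 ok.py 3 && $J '[[[0,0,0.001,0,0,0,-1],[0,0,0.001,0,0,0,-1]]]' >/dev/null && python3 ok.py 3 && $J '[[[0,0,0.001,0,0,0,-1],[0,0,0.001,0,0,0,-1]]]' >/dev/null && python3 ok.py 3 && $J '[[[0,0,0.001,0,0,0,-1],[0,0,0.001,0,0,0,-1]]]' >/dev/null && python3 ok.py 3 && $J '[[[0,0,0.001,0,0,0,-1],[0,0,0.001,0,0,0,-1]]]' >/dev/null && python3 ok.py 3
```

```text
t3.20 holder x -1.7 y -7.7 tipz 136.1 | F [-1.3  1.  -0.4] | yaw 15.4 z [-0.  0. -1.]
t3.45 holder x -1.8 y -7.8 tipz 134.0 | F [-0.4 -0.4  0.4] | yaw 15.4 z [-0.  0. -1.]
t3.70 holder x -1.6 y -7.7 tipz 133.2 | F [0.2 0.2 0.1] | yaw 15.4 z [-0.  0. -1.]
t3.95 holder x -1.7 y -7.8 tipz 132.2 | F [ 0.6  0.  -0.4] | yaw 15.4 z [-0. -0. -1.]
t4.20 holder x -1.7 y -7.7 tipz 131.2 | F [0.5 0.5 0.6] | yaw 15.4 z [-0.  0. -1.]
t4.45 holder x -1.5 y -7.8 tipz 130.6 | F [-2.1 -1.   4. ] | yaw 15.4 z [ 0. -0. -1.]
```

Contact gives a lid top of about 131 mm, so the hinge is at 134 mm and the home upper face at 137 mm. The near hinge is at x ≈ -68 and the far hinge at x ≈ 62. I'll start with clip_near_left by lifting and moving outside it.

```bash
J="python3 -m jog"
$J '[[[0,0,-0.035,0,0,0,-1],[0,0,-0.07,0,0,0,-1],[-0.035,-0.025,-0.07,0,0,0,-1],[-0.07,-0.05,-0.07,0,0,0,-1],[-0.103,-0.07,-0.07,0,0,0,-1]]]' >/dev/null; $J '[[[0,0,0.018,0,0,0,-1],[0,0,0.034,0,0,0,-1],[0,0,0.034,0,0,0,-1]]]' >/dev/null
python3 - <<'E'
from h import *
from cell import optics
state();goto((-105,62),166)
c=optics.read_camera('wrist');np.savez('w2.npz',**c);cv2.imwrite('pics/w2.png',c['img'][:,:,::-1])
E
```

```text
t5.45 holder x -105.2 y 62.2 tipz 165.0 | F [-0.1 -0.9  0.6] | yaw 15.4 z [-0.003  0.    -1.   ]
tool shift mm [ 0.2  0.2 -1. ]
```

View pics/w2.png

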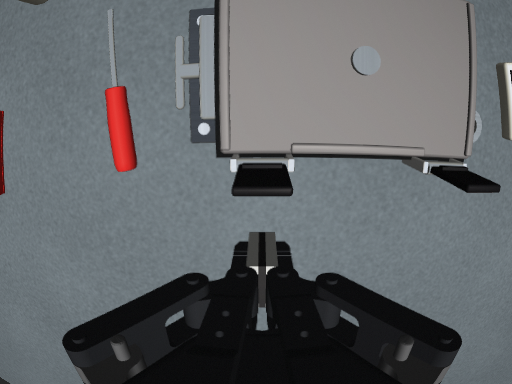

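The fingers at (262,245) are square in front of the near-left clip, whose face is at (262,178), with clear space between. I'll push it over.

```bash
J="python3 -m jog"
$J '[[[0.012,0,0,0,0,0,-1],[0.02,0,0,0,0,0,-1],[0.028,0,0,0,0,0,-1],[0.036,0,0,0,0,0,-1],[0.044,0,0,0,0,0,-1]]]' >/dev/null; python3 ok.py 5 && $J '[[[0.004,0,0.002,0,0,0,-1],[0.009,0,0.005,0,0,0,-1],[0.012,0,0.009,0,0,0,-1],[0.015,0,0.013,0,0,0,-1]]]' >/dev/null; python3 ok.py 5 && $J '[[[0.002,0,0.002,0,0,0,-1],[0.003,0,0.003,0,0,0,-1],[0.003,0,0.003,0,0,0,-1]]]' >/dev/null; python3 ok.py 5
```

```text
t6.12 holder x -60.2 y 62.3 tipz 166.1 | F [-1.6  0.1  0.5] | yaw 15.4 z [-0.001  0.    -1.   ]
t6.62 holder x -45.1 y 62.3 tipz 153.2 | F [ 0.3 -0.1  2.3] | yaw 15.4 z [ 0.001  0.    -1.   ]
t7.00 holder x -42.6 y 62.2 tipz 150.2 | F [ 0.5 -0.6 -0.8] | yaw 15.4 z [-0.  0. -1.]
```

```bash
J="python3 -m jog"
$J '[[[0.001,0,0.002,0,0,0,-1],[0.002,0,0.004,0,0,0,-1],[0.002,0,0.004,0,0,0,-1]]]' >/dev/null; python3 ok.py 13 && $J '[[[0,0,0.001,0,0,0,-1],[0,0,0.003,0,0,0,-1],[0,0,0.003,0,0,0,-1]]]' >/dev/null; python3 ok.py 13 && $J '[[[0,0,0.001,0,0,0,-1],[0,0,0.002,0,0,0,-1],[0,0,0.002,0,0,0,-1]]]' >/dev/null; python3 ok.py 13 && $J '[[[0,0,0.001,0,0,0,-1],[0,0,0.001,0,0,0,-1],[0,0,0.001,0,0,0,-1]]]' >/dev/null; python3 ok.py 13
```

```text
t7.38 holder x -40.6 y 62.3 tipz 146.2 | F [-1.8 -0.1  0.2] | yaw 15.4 z [-0. -0. -1.]
t7.75 holder x -40.2 y 62.2 tipz 143.4 | F [ 0.4  0.5 -0.8] | yaw 15.4 z [ 0.001  0.    -1.   ]
t8.12 holder x -40.0 y 62.2 tipz 142.2 | F [-2.8 -0.2 10.5] | yaw 15.4 z [ 0.001 -0.    -1.   ]
t8.50 holder x -40.8 y 62.2 tipz 139.9 | F [0.2 0.2 0.3] | yaw 15.4 z [-0.001 -0.    -1.   ]
```

```bash
J="python3 -m jog"
$J '[[[0,0,-0.02,0,0,0,-1],[0,0,-0.04,0,0,0,-1],[0,0,-0.06,0,0,0,-1],[0.04,0.03,-0.06,0,0,0,-1],[0.08,0.06,-0.06,0,0,0,-1]]]' >/dev/null
python3 - <<'E'
from h import *
from cell import optics
state()
c=optics.read_camera('wrist');np.savez('w3.npz',**c);cv2.imwrite('pics/w3.png',c['img'][:,:,::-1])
E
```

```text
t9.12 holder x 40.4 y 1.4 tipz 200.7 | F [0.7 0.4 0.2] | yaw 15.4 z [ 0.001 -0.001 -1.   ]
```

View pics/w3.png

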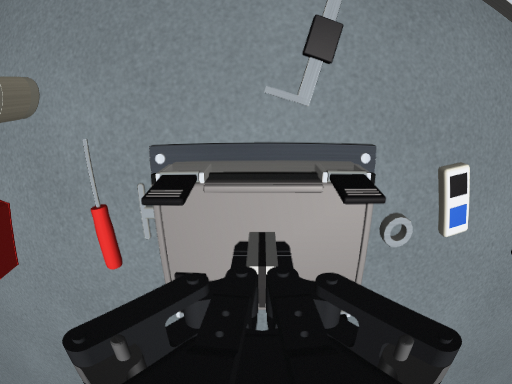

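The hand hides the near clips here, so I'll step back to check.

```bash
J="python3 -m jog"
$J '[[[-0.04,0,-0.02,0,0,0,-1],[-0.08,0,-0.04,0,0,0,-1],[-0.12,0,-0.05,0,0,0,-1],[-0.14,0,-0.05,0,0,0,-1],[-0.14,0,-0.05,0,0,0,-1]]]' >/dev/null
python3 - <<'E'
from h import *
from cell import optics
state()
c=optics.read_camera('wrist');np.savez('w4.npz',**c);cv2.imwrite('pics/w4.png',c['img'][:,:,::-1])
E
```

```text
t9.80 holder x -101.5 y 1.9 tipz 250.5 | F [-0.  -0.7  0.2] | yaw 15.3 z [ 0.001 -0.001 -1.   ]
```

View pics/w4.png

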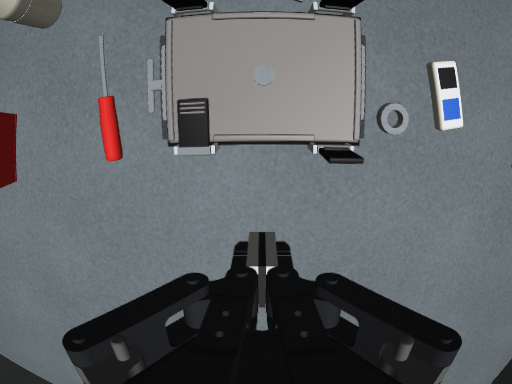

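The near-left clip now lies over the lid, from (195,147) at the hinge to (193,98) at the tip. The near-right clip (340,155) and the two far clips at the top are still upright. I'll check that the near-left one is flat by comparing its tip width with its base width.

```bash
python3 - <<'E'
from h import *
w=dict(np.load('w4.npz'));g=w['img'].max(2).astype(float)
def edges(line,axis):pass
for v in (101,110,120,130,140):
    r=g[v,165:222];k=np.where(r<90)[0]
    k=k[(k>8)&(k<50)];
    # subpixel by half level
    a=k[0];b=k[-1];f=lambda i,j:i+(90-r[i])/(r[j]-r[i])*(j-i)
    u0,u1=165+f(a,a-1),165+f(b,b+1)
    p,q=fonz(w,u0,v,.137),fonz(w,u1,v,.137);print(v,round(u0,1),round(u1,1),'w',round(np.linalg.norm(p-q)*1e3,1),(hol((p+q)/2)*1e3).round(1))
print(g[92:104,193].round(),(hol(fonz(w,193,97.5,.137))*1e3).round(1))
E
```

```text
101 176.6 208.3 w 28.4 [-23.   61.7]
110 176.6 208.5 w 28.7 [-30.9  61.8]
120 177.1 208.8 w 28.6 [-39.7  61.7]
130 177.6 208.8 w 28.4 [-48.5  61.8]
140 178.1 209.6 w 28.7 [-57.5  61.6]
[144. 141. 142. 142. 142. 143.  85.  32.  45.  51. 101. 138.] [-20.  61.]
```

The width is a uniform 28.5 mm, so the clip is flat and home. Next is the diagonal one, clip_far_right, with its hinge at about (63,-62).

```bash
J="python3 -m jog"
$J '[[[0.05,0.015,0,0,0,0,-1],[0.1,0.03,0,0,0,0,-1],[0.15,0.05,0,0,0,0,-1],[0.19,0.063,0,0,0,0,-1],[0.202,0.064,0,0,0,0,-1]]]' >/dev/null;  $J '[[[0.001,0,0,0,0,0,-1],[0.001,0,0.04,0,0,0,-1],[0.001,0,0.07,0,0,0,-1],[0.001,0,0.085,0,0,0,-1],[0.001,0,0.085,0,0,0,-1]]]' >/dev/null; python3 -c "
from h import *
state();goto((101,-62),165)"
```

```text
t11.10 holder x 101.7 y -61.6 tipz 165.1 | F [-0.1  0.7 -0.5] | yaw 15.4 z [-0.001 -0.    -1.   ]
tool shift mm [-0.7  0.4  0.1]
```

```bash
J="python3 -m jog"
$J '[[[-0.013,0,0,0,0,0,-1],[-0.021,0,0,0,0,0,-1],[-0.029,0,0,0,0,0,-1],[-0.037,0,0,0,0,0,-1],[-0.045,0,0,0,0,0,-1]]]' >/dev/null; python3 ok.py 5 && $J '[[[-0.004,0,0.002,0,0,0,-1],[-0.009,0,0.005,0,0,0,-1],[-0.012,0,0.009,0,0,0,-1],[-0.015,0,0.013,0,0,0,-1]]]' >/dev/null; python3 ok.py 5 && $J '[[[-0.002,0,0.002,0,0,0,-1],[-0.003,0,0.003,0,0,0,-1],[-0.003,0,0.003,0,0,0,-1]]]' >/dev/null; python3 ok.py 5 && $J '[[[-0.001,0,0.002,0,0,0,-1],[-0.002,0,0.004,0,0,0,-1],[-0.002,0,0.004,0,0,0,-1]]]' >/dev/null; python3 ok.py 13 && $J '[[[0,0,0.001,0,0,0,-1],[0,0,0.003,0,0,0,-1],[0,0,0.003,0,0,0,-1]]]' >/dev/null; python3 ok.py 13
```

```text
t11.72 holder x 57.0 y -61.8 tipz 165.5 | F [ 1.1 -0.6  0.6] | yaw 15.4 z [ 0.001  0.    -1.   ]
t12.22 holder x 42.1 y -61.8 tipz 151.8 | F [ 1.2 -0.2  1.3] | yaw 15.4 z [-0. -0. -1.]
t12.60 holder x 39.2 y -61.8 tipz 149.1 | F [-0.6 -0.5  0.2] | yaw 15.4 z [-0.  0. -1.]
t12.97 holder x 38.2 y -61.8 tipz 146.4 | F [0.3 0.4 5.9] | yaw 15.4 z [ 0.002  0.    -1.   ]
t13.35 holder x 37.9 y -61.8 tipz 144.1 | F [-3.2 -0.1 13.4] | yaw 15.4 z [ 0.002 -0.    -1.   ]
```

```bash
J="python3 -m jog"
$J '[[[-0.001,0,0.001,0,0,0,-1],[-0.001,0,0.001,0,0,0,-1]]]' >/dev/null; python3 ok.py 17 && $J '[[[0,0,0.001,0,0,0,-1],[0,0,0.001,0,0,0,-1]]]' >/dev/null; python3 ok.py 9 || $J '[[[0,0,0.001,0,0,0,-1],[0,0,0.001,0,0,0,-1]]]' >/dev/null; python3 ok.py 17
```

```text
t13.60 holder x 37.7 y -61.9 tipz 143.8 | F [-1.4  0.9 16.3] | yaw 15.4 z [ 0.004 -0.    -1.   ]
t13.85 holder x 37.3 y -61.8 tipz 141.9 | F [-0.2 -0.5  6.3] | yaw 15.4 z [ 0.003  0.    -1.   ]
t13.85 holder x 37.3 y -61.8 tipz 141.9 | F [-0.2 -0.5  6.3] | yaw 15.4 z [ 0.003  0.    -1.   ]
```

```bash
J="python3 -m jog"
$J '[[[0,0,0,0,0,0,-1]]]' >/dev/null; python3 ok.py 13 && $J '[[[0,0,0.001,0,0,0,-1],[0,0,0.001,0,0,0,-1]]]' >/dev/null; python3 ok.py 13  && $J '[[[0,0,0.001,0,0,0,-1],[0,0,0.001,0,0,0,-1]]]' >/dev/null; python3 ok.py 13
```

```text
t13.97 holder x 37.1 y -61.8 tipz 141.4 | F [ 1.  -0.1  5. ] | yaw 15.4 z [ 0.002  0.    -1.   ]
t14.22 holder x 37.1 y -61.8 tipz 140.8 | F [-1.9  0.   9.8] | yaw 15.4 z [ 0.002 -0.    -1.   ]
t14.47 holder x 36.3 y -61.8 tipz 138.3 | F [-0.4 -0.3 -0.1] | yaw 15.4 z [ 0. -0. -1.]
```

```bash
J="python3 -m jog"
$J '[[[0,0,-0.04,0,0,0,-1],[0,0,-0.08,0,0,0,-1],[-0.04,0,-0.11,0,0,0,-1],[-0.08,0,-0.11,0,0,0,-1],[-0.12,0,-0.11,0,0,0,-1]]]' >/dev/null
$J '[[[-0.02,0,0,0,0,0,-1],[-0.022,0,0,0,0,0,-1],[-0.022,0,0,0,0,0,-1]]]' >/dev/null
python3 - <<'E'
from h import *
from cell import optics
state()
c=optics.read_camera('wrist');np.savez('w5.npz',**c);cv2.imwrite('pics/w5.png',c['img'][:,:,::-1])
E
```

```text
t15.47 holder x -105.1 y -61.7 tipz 248.3 | F [ 0.3 -0.5 -0.2] | yaw 15.4 z [ 0.  0. -1.]
```

View pics/w5.png

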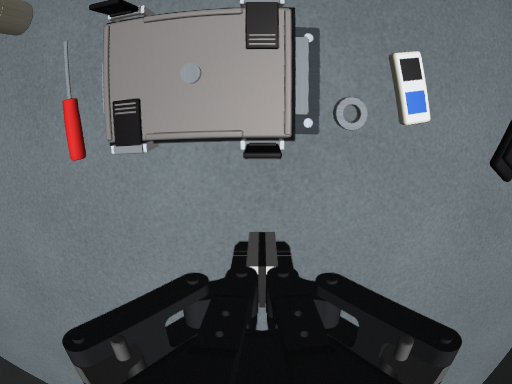

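The near-left (127,122) and far-right (262,25) clips both look flat, while near-right (262,150) and far-left (115,7) are open. I'll do a quick width check on far-right.

```bash
python3 - <<'E'
from h import *
w=dict(np.load('w5.npz'));g=w['img'].max(2).astype(float)
for v in (8,15,25,32,45):
    r=g[v,235:290];k=np.where(r<75)[0];k=k[(k>5)&(k<50)];a=k[0];b=k[-1];f=lambda i,j:i+(75-r[i])/(r[j]-r[i])*(j-i)
    p,q=fonz(w,235+f(a,a-1),v,.137),fonz(w,235+f(b,b+1),v,.137);print(v,'w',round(np.linalg.norm(p-q)*1e3,1),(hol((p+q)/2)*1e3).round(1))
E
```

```text
8 w 27.8 [ 54.5 -61.8]
15 w 32.7 [ 48.  -64.4]
25 w 27.7 [ 38.6 -61.7]
32 w 27.8 [ 32.2 -61.7]
45 w 32.3 [ 20.6 -64.3]
```

Far-right is flat, so on to clip_near_right.

```bash
J="python3 -m jog"
$J '[[[0,0,0.04,0,0,0,-1],[0,0,0.07,0,0,0,-1],[0,0,0.083,0,0,0,-1],[0,0,0.083,0,0,0,-1]]]' >/dev/null; python3 ok.py 4 && $J '[[[0.012,0,0,0,0,0,-1],[0.02,0,0,0,0,0,-1],[0.028,0,0,0,0,0,-1],[0.036,0,0,0,0,0,-1],[0.045,0,0,0,0,0,-1]]]' >/dev/null; python3 ok.py 5 && $J '[[[0.004,0,0.002,0,0,0,-1],[0.009,0,0.005,0,0,0,-1],[0.013,0,0.009,0,0,0,-1],[0.016,0,0.013,0,0,0,-1]]]' >/dev/null; python3 ok.py 5 && $J '[[[0.002,0,0.002,0,0,0,-1],[0.003,0,0.003,0,0,0,-1],[0.003,0,0.003,0,0,0,-1]]]' >/dev/null; python3 ok.py 5 && $J '[[[0.001,0,0.002,0,0,0,-1],[0.002,0,0.004,0,0,0,-1],[0.002,0,0.004,0,0,0,-1]]]' >/dev/null; python3 ok.py 13 && $J '[[[0,0,0.001,0,0,0,-1],[0,0,0.002,0,0,0,-1],[0,0,0.002,0,0,0,-1]]]' >/dev/null; python3 ok.py 13
```

```text
t16.02 holder x -105.5 y -61.4 tipz 164.8 | F [ 0.2 -0.2 -0.1] | yaw 15.4 z [-0.001  0.001 -1.   ]
t16.65 holder x -60.4 y -61.8 tipz 165.1 | F [-1.2  0.1 -0.3] | yaw 15.4 z [-0.001 -0.    -1.   ]
t17.15 holder x -44.4 y -61.7 tipz 151.9 | F [-0.   0.   0.7] | yaw 15.4 z [-0.  0. -1.]
t17.52 holder x -41.6 y -61.7 tipz 149.3 | F [ 1.2 -0.1  0.3] | yaw 15.4 z [ 0.  0. -1.]
t17.90 holder x -39.6 y -61.8 tipz 145.3 | F [-0.5 -0.2  0.7] | yaw 15.4 z [ 0. -0. -1.]
t18.27 holder x -39.2 y -61.8 tipz 144.2 | F [-2.7  0.3  9.3] | yaw 15.4 z [ 0.001 -0.    -1.   ]
```

```bash
J="python3 -m jog"; D='x'
$J '[[[0,0,0.001,0,0,0,-1],[0,0,0.001,0,0,0,-1]]]' >/dev/null; python3 ok.py 15 && $J '[[[0,0,0.001,0,0,0,-1],[0,0,0.001,0,0,0,-1]]]' >/dev/null; python3 ok.py 15 && $J '[[[0,0,0.001,0,0,0,-1],[0,0,0.001,0,0,0,-1]]]' >/dev/null; python3 ok.py 15 && $J '[[[0,0,0.001,0,0,0,-1],[0,0,0.001,0,0,0,-1]]]' >/dev/null; python3 ok.py 15
```

```text
t18.52 holder x -39.1 y -61.8 tipz 143.8 | F [-5.7  0.2 14.9] | yaw 15.4 z [ 0.002 -0.    -1.   ]
t18.77 holder x -39.2 y -61.7 tipz 141.6 | F [ 0.9 -0.2  1.5] | yaw 15.4 z [ 0.001  0.    -1.   ]
t19.02 holder x -39.1 y -61.7 tipz 140.8 | F [-0.3  1.6  6. ] | yaw 15.4 z [ 0.001  0.    -1.   ]
t19.27 holder x -39.9 y -61.8 tipz 138.9 | F [-0.8  0.5 -0. ] | yaw 15.4 z [-0.001  0.    -1.   ]
```

It snapped. Last is clip_far_left.

```bash
J="python3 -m jog"
$J '[[[0,0,-0.05,0,0,0,-1],[0,0,-0.09,0,0,0,-1],[0.04,-0.035,-0.09,0,0,0,-1],[0.08,-0.07,-0.09,0,0,0,-1],[0.12,-0.105,-0.09,0,0,0,-1]]]' >/dev/null
$J '[[[0.02,-0.019,0,0,0,0,-1],[0.022,-0.019,0,0,0,0,-1],[0.022,-0.019,0.03,0,0,0,-1],[0.022,-0.019,0.063,0,0,0,-1],[0.022,-0.019,0.063,0,0,0,-1]]]' >/dev/null; python3 -c "
from h import *
state();goto((101,62),165)"
```

```text
t20.52 holder x 100.2 y 60.6 tipz 163.5 | F [-0.1  0.   0.8] | yaw 15.3 z [-0.005 -0.002 -1.   ]
tool shift mm [ 0.8 -1.4 -1.6]
```

```bash
J="python3 -m jog"
$J '[[[-0.013,0,-0.001,0,0,0,-1],[-0.021,0,-0.001,0,0,0,-1],[-0.029,0,-0.001,0,0,0,-1],[-0.037,0,-0.001,0,0,0,-1],[-0.045,0,-0.001,0,0,0,-1]]]' >/dev/null; python3 ok.py 5 && $J '[[[-0.004,0,0.002,0,0,0,-1],[-0.009,0,0.005,0,0,0,-1],[-0.013,0,0.009,0,0,0,-1],[-0.016,0,0.013,0,0,0,-1]]]' >/dev/null; python3 ok.py 5 && $J '[[[-0.002,0,0.002,0,0,0,-1],[-0.003,0,0.003,0,0,0,-1],[-0.003,0,0.003,0,0,0,-1]]]' >/dev/null; python3 ok.py 5 && $J '[[[-0.001,0,0.002,0,0,0,-1],[-0.003,0,0.004,0,0,0,-1],[-0.003,0,0.004,0,0,0,-1]]]' >/dev/null; python3 ok.py 13 && $J '[[[0,0,0.001,0,0,0,-1],[0,0,0.002,0,0,0,-1],[0,0,0.002,0,0,0,-1]]]' >/dev/null; python3 ok.py 13
```

```text
t21.15 holder x 57.1 y 62.2 tipz 167.6 | F [ 1.1  1.  -0.1] | yaw 15.4 z [ 0.001  0.    -1.   ]
t21.65 holder x 41.1 y 62.2 tipz 153.9 | F [ 0.2 -0.3  0.8] | yaw 15.4 z [-0. -0. -1.]
t22.02 holder x 38.3 y 62.2 tipz 151.1 | F [ 0.2 -0.6  0.4] | yaw 15.4 z [-0. -0. -1.]
t22.40 holder x 35.8 y 62.2 tipz 147.6 | F [2.8 1.  1.2] | yaw 15.4 z [ 0.001  0.    -1.   ]
t22.77 holder x 35.8 y 62.2 tipz 146.7 | F [-2.  -0.6 12.6] | yaw 15.4 z [ 0.001 -0.    -1.   ]
```

```bash
J="python3 -m jog"; M=0
$J '[[[0,0,0.001,0,0,0,-1],[0,0,0.001,0,0,0,-1]]]' >/dev/null; python3 ok.py 16 && $J '[[[0,0,0.001,0,0,0,-1],[0,0,0.001,0,0,0,-1]]]' >/dev/null; python3 ok.py 16 && $J '[[[0,0,0.001,0,0,0,-1],[0,0,0.001,0,0,0,-1]]]' >/dev/null; python3 ok.py 16 && $J '[[[0,0,0.001,0,0,0,-1],[0,0,0.001,0,0,0,-1]]]' >/dev/null; python3 ok.py 16&& $J '[[[0,0,0.001,0,0,0,-1],[0,0,0.001,0,0,0,-1]]]' >/dev/null; python3 ok.py 16
```

```text
t23.02 holder x 35.4 y 62.2 tipz 145.2 | F [-1.5 -1.   9.2] | yaw 15.4 z [ 0. -0. -1.]
t23.27 holder x 35.4 y 62.2 tipz 144.8 | F [-4.9 -1.7 15.2] | yaw 15.4 z [ 0.    -0.001 -1.   ]
t23.52 holder x 35.1 y 62.4 tipz 142.8 | F [-0.6  0.5  2.7] | yaw 15.4 z [-0. -0. -1.]
t23.77 holder x 35.0 y 62.4 tipz 141.7 | F [-3.4 -0.1  8.7] | yaw 15.4 z [-0.001 -0.    -1.   ]
t24.02 holder x 35.0 y 62.2 tipz 139.8 | F [ 0.4  0.4 -0.6] | yaw 15.4 z [-0.001 -0.    -1.   ]
```

```bash
J="python3 -m jog"
$J '[[[0,0,0.001,0,0,0,-1],[0,0,-0.04,0,0,0,-1],[0,0,-0.09,0,0,0,-1],[-0.05,0.03,-0.11,0,0,0,-1],[-0.1,0.06,-0.11,0,0,0,-1]]]' >/dev/null
$J '[[[-0.02,0.002,0,0,0,0,-1],[-0.032,0.002,0,0,0,0,-1],[-0.032,0.002,0,0,0,0,-1]]]' >/dev/null
python3 - <<'E'
from h import *
from cell import optics
state()
c=optics.read_camera('wrist');np.savez('w6.npz',**c);cv2.imwrite('pics/w6.png',c['img'][:,:,::-1])
E
```

```text
t25.02 holder x -96.7 y 0.6 tipz 250.3 | F [ 0.8  0.2 -0.8] | yaw 15.4 z [ 0. -0. -1.]
```

View pics/w6.png

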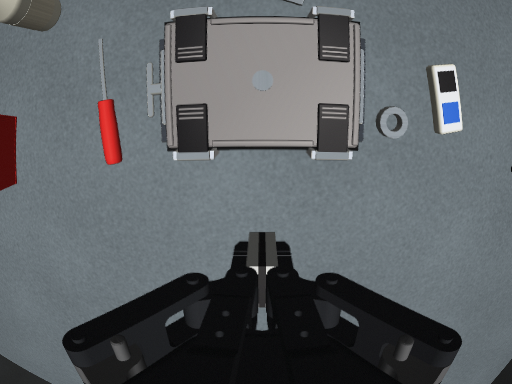

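The four clips at (191,38), (334,38), (192,128) and (334,128) look the same, flat and symmetric, and the nearby bystanders in view look undisturbed. The arm is clear, so I'm handing in.

```bash
python3 -c "
from cell import arm
print(arm.job_done())"
```

```text
the job is handed in; nothing more can be done
None
```

All four clips are snapped home in opposite-corner order (near-left, far-right, near-right, far-left), the highest force I read was about 16 N, and I handed the job in at about 25 s; the hand-in returned no verdict.

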